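# Draw the bolt of the shield box with the hooked rod

### The arm

A 6-joint arm with a two-finger parallel gripper is mounted at the origin on the work surface; the furniture and walls round the work are solid. World frame = base frame: x ahead of the robot, y to its left, z up, the work surface at z = 0. Lengths are in m, angles in rad, forces in N, time in s.
With the tool pointing down it reaches from about 0.25 to 0.775 m from the base axis. Payload 4 kg.
Tool frame: the origin (TCP) lies between the finger pads; the fingertips stand 19 mm ahead of it and the grasp point (between the pads) is the TCP; z points along the fingers, y is the direction in which the jaws open and shut (so a half turn about z gives the same grasp; the last joint's range is limited). The gripper opens to 94 mm and grips with 3 to 60 N. Pads are 16 mm wide; open, the fingers measure 119 mm over their backs; the gripper's body (75 mm by 177 mm) begins 78 mm behind the grasp point.
Start: joints at [1.216, 0.087, 1.371, -0, 1.684, -0.103], TCP at [0.137, 0.533, 0.225] pointing down, gripper open.
Joint ranges: [-3.1, 3.1], [-0.76, 2.03], [0.27, 2.55], [-1.08, 4.22], [0.17, 2.65], [-2.57, 2.57]. Speed limits (rad/s): [2.79, 2.79, 3.14, 3.14, 3.14, 3.14].

### API

Orientations are given as a unit quaternion [x, y, z, w].
In Python, from plant import * gives the robot as it stands.
- The arm moves only by the shell command python3 -m handwheel 'ROWS' [FORCE]. ROWS is JSON, one flat list of numbers, 7 for each row, row after row: the opening, from 0 (shut) to 1 (fully open), then the shift along the tool's x, y, z in m, then the turn, a rotation vector about the tool's x, y, z in degrees. A call has 1 to 20 rows; each row is the pose to reach, as a shift and turn from the pose measured when the call began, along the tool's axes at that moment; what a row does not reach only later rows make up. A row lasts 1/8 s, in which the tool goes at most 62.5 mm and 10.7 degrees, less where a joint would pass 70% of its speed; a pose out of reach is approached as far as the arm can. A call with a gripper value outside its range is refused whole. The fingers move at their own pace and stop on an object; FORCE is the grip in N (left out, the last holds). Time passes only in rows, so rows that repeat a pose let the fingers close. It gives the time, the measured TCP pose, the force and the opening at its end, in the units of the state.
- read_state(): the state, without advancing time (a new reading comes with each control period).
- get_image(name): name is "scene" or "top"; returns a dict with "image" (384x512x3 uint8, red, green, blue), "fx", "fy", "cx", "cy" (pixels), "world_from_camera" (4x4, takes a point from camera to world coordinates). Camera axes: x right, y down, z forward; pixel columns grow to the right and rows downward; lengths in m; the calibration is good to about 2 mm. A picture is of the moment at which its call begins. There is no depth.
- job_done(): hands the job in, once; it reports no verdict.
The state is a dict: "clock": time; "qpos": joint angles; "qd": joint speeds; "joint_torque": joint torques, N m; "tool_pos": TCP position; "tcp_rot": TCP orientation; "wrist_force": force on the tool from outside, world axes, zero at the start; "torque": the same for the moment, N m; "width": finger opening in m.
Only numpy, scipy, OpenCV 4.12 (cv2) and the standard library are available. Lean on these libraries where they do the work, as an engineer would, in place of code of your own. Each camera call takes 0.05 s, during which the arm holds its last target.

### The job

Take the hooked rod from its stand, reach it down through the slot of the clear shield box and hook it behind the red pull bar of the bolt under the cover. Draw the bolt back fully to its stop and keep a gentle steady pull of about 8 N on it there for a second, never pressing on the box or bolt with more than 15 N. Then unhook, leave the bolt drawn, hang the rod upright back in the fork of its stand and let go; do not touch the bolt with the hand and leave the things standing around where they are.

Things in the scene. Friction and masses are not known exactly. Their poses are not given: they have to be found in the camera images.
- vault: Clear acrylic shield box, fixed, 210 (x) x 118 (y) x 90 mm high; origin at bench height on the bolt's line, walls from x = -110 to +100, 8 mm thick. The bolt slides along its x; +x is the far end with the grey keeper plate. Floor plate top at z = 8 mm, cover from z = 82 to 90. Inside it is empty but for the bolt.
- slot (a point): Centre of the only opening in the box's cover, at the cover's top (box x = -36.5, y = 0, z = 90 mm): a slot with yellow lips, 117 mm along x (box x = -95 to +22) and 30 mm wide along y.
- bolt: Bolt; origin mid-way along its red round pull bar (8 mm thick, along y, 55 mm above the bench). Bar starts at box x = +14 to +42 mm. Its hard stop is set anew each time, unmeasured: bar at x = +2 to -12; feel for it. 8 mm arms at y = +-19 join the bar's ends to a carriage 30 mm behind (+x): a gap 30 x 26 mm, open above and below; all free below the bar. 3 N friction; stays where left.
- rod: Hooked rod, about 120 g, hanging in the stand; origin on the shaft's axis at the collar's underside, z up the shaft, x the way the hook points. Collar disc 36 mm across, z = 0 to 6 mm; above it a square yellow grip. Shaft 8 mm thick goes down to the toe.
- rod_grip (a point): Centre of the rod's yellow grip, 34 mm above the collar's underside; axes as the rod's. The grip is 22 x 22 mm square, sides parallel to x and y, 56 mm tall.
- rod_tip (a point): Upturned end of the hook: axis 44 mm ahead (+x) of the shaft's axis, its round top 4 mm above this point. In the rod's frame this point is at x = 44, z = -106 mm; the toe joining it to the shaft has its axis at z = -120, underside -124. All bars 8 mm thick; the mouth between shaft and tip is 36 mm wide.
- stand: Rod stand, fixed; foot 120 x 100 mm; origin at bench height below the hanging place. Two prongs along x (9 mm wide, tops at z = 150 mm) with an 18 mm gap between, open to +x, joined at x = -35 to a post at x = -55. Lips 4 mm high at x = 23 to 28. The rod hangs in the gap, collar on the prongs, hook along +x; hook and shaft pass straight up and down through the gap.
- rest (a point): Point of the stand (184 mm above the bench) where the centre of the rod's grip is when the rod hangs in the fork; axes as the stand's.
- bottle_a: Bystander: white bottle with blue cap, 47 mm diameter, 88 mm high; origin under its centre.
- bottle_b: Bystander: small bottle with red cap, 36 mm diameter, 64 mm high; origin under its centre.
- lab_timer: Bystander: white lab timer, 58 x 58 x 19 mm; origin under its centre.
- dish: Bystander: round covered dish, 60 mm diameter, 16 mm high; origin under its centre.

How it is judged:
By the outcome, as a careful person would: the job done as asked, in the order asked, and still so for the second after the job is handed in, with the robot touching nothing.
It also fails if it takes over 58 s, if anything falls off the work surface, if the arm or the gripper's body presses on something with over 40 N, if the wrist force passes 120 N, or if a joint passes its speed limit or range.

## Working session

There is one attempt and no reset: what is moved stays moved. The work goes in short steps, Python scripts to look and compute and a shell command to move; the robot and the scene stay as the last step left them, time stands still between calls to the robot, and variables do not carry over. Pictures are saved under pics/ and viewed, and the job is handed in when it is done.

```bash
ls; mkdir -p pics; cat > h.py <<'E'
from plant import *
import numpy as np, cv2
from scipy.spatial.transform import Rotation as R
def snap(name,fn,crop=None,scale=1):
    d=get_image(name); im=d["image"][:,:,::-1].copy()
    np.savez('pics/'+fn+'.npz',**d)
    cv2.imwrite('pics/'+fn+'_full.png',im)
    return d
def crop(fn,x0,y0,x1,y1,s,out):
    im=cv2.imread('pics/'+fn+'_full.png')[y0:y1,x0:x1]
    cv2.imwrite('pics/'+out+'.png',cv2.resize(im,None,fx=s,fy=s,interpolation=cv2.INTER_CUBIC))
def ray(d,u,v,z):
    T=np.array(d["world_from_camera"]);r=T[:3,:3]@np.array([(u-d["cx"])/d["fx"],(v-d["cy"])/d["fy"],1])
    o=T[:3,3]; return o+r*(z-o[2])/r[2]
def proj(d,p):
    T=np.linalg.inv(np.array(d["world_from_camera"]));q=T[:3,:3]@np.array(p)+T[:3,3]
    return q[0]/q[2]*d["fx"]+d["cx"],q[1]/q[2]*d["fy"]+d["cy"]
E
python3 - <<'E'
from h import *
s=read_state();print({k:np.round(v,4).tolist() for k,v in s.items()})
for n in("scene","top"):
    d=snap(n,n+'0');print(d["fx"],d["cx"],d["cy"],np.round(d["world_from_camera"],3).tolist())
E
```

```text
pics
{'clock': 0.0, 'qpos': [1.2159, 0.088, 1.3722, -0.0, 1.6836, -0.1031], 'qd': [-0.0011, 0.0009, -0.0014, 0.0003, -0.0, 0.0014], 'joint_torque': [-0.0004, -34.0196, -30.2422, 0.0716, 0.0332, -0.0002], 'tool_pos': [0.1369, 0.5322, 0.2233], 'tcp_rot': [0.1256, 0.9921, -0.0011, -0.0002], 'wrist_force': [0.6127, -0.1772, 0.4833], 'torque': [-0.0245, -0.021, 0.0213], 'width': 0.094}
460.77951990164263 258.50598997122506 178.26902168833928 [[0.853, -0.298, 0.428, 0.027], [-0.521, -0.502, 0.69, -0.646], [0.009, -0.812, -0.584, 0.787], [0.0, 0.0, 0.0, 1.0]]
470.66566475995717 256.32222141271455 185.453332986251 [[-0.001, -0.998, 0.06, 0.419], [-1.0, 0.002, 0.006, 0.118], [-0.006, -0.06, -0.998, 1.403], [0.0, 0.0, 0.0, 1.0]]
```

View pics/scene0_full.png

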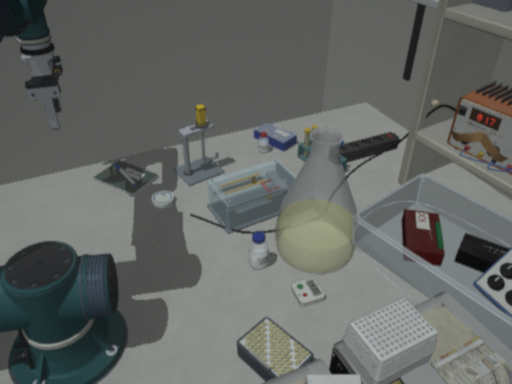

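View pics/top0_full.png

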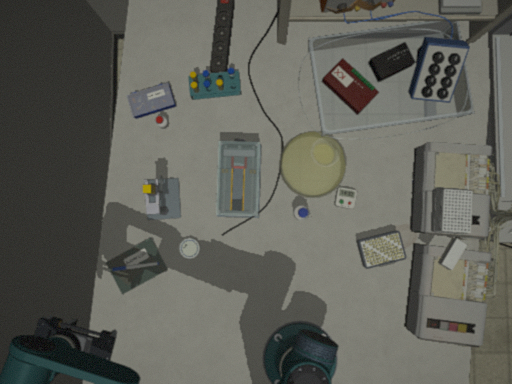

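The scene view shows the stand around (200,150) and the shield box around (250,195). In the top view the stand is at about (162,195) and the box at about (239,178). Next I'll enlarge both.

```bash
python3 - <<'E'
from h import *
crop('top0',130,125,280,235,5,'t0c'); crop('scene0',170,90,310,240,5,'s0c'); im=cv2.imread('pics/s0c.png'); cv2.imwrite('pics/s0c.png',cv2.resize(im,(560,600)))
E
```

```text
(no output)
```

View pics/t0c.png

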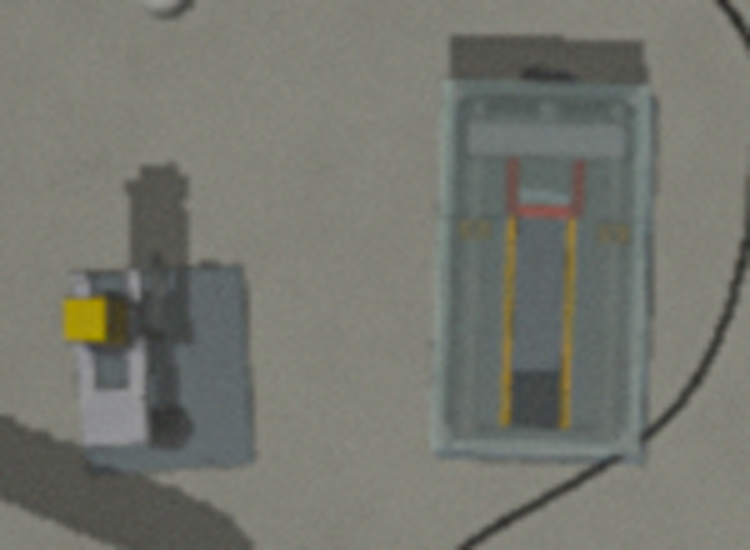

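View pics/s0c.png

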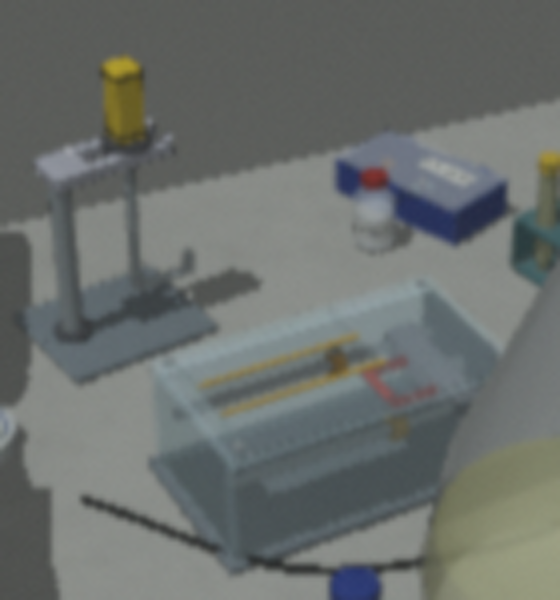

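```bash
cat > fit.py <<'E'
from h import *
from scipy.optimize import least_squares
t=dict(np.load('pics/top0.npz'));s=dict(np.load('pics/scene0.npz'))
T=lambda x,y:(130+(x+.5)/5-.5,125+(y+.5)/5-.5); S=lambda x,y:(170+(x+.5)/4-.5,90+(y+.5)/4-.5)
def fit(obs,x0):
    def f(p,full=False):
        c,sn=np.cos(p[2]),np.sin(p[2]);r=[]
        for d,uv,l in obs:
            w=[p[0]+c*l[0]-sn*l[1],p[1]+sn*l[0]+c*l[1],l[2]]
            r+=list(np.array(proj(d,w))-uv)
        return np.array(r)
    o=least_squares(f,x0,loss='soft_l1');print(np.round(o.x[:2],4),np.degrees(o.x[2]));print(np.round(f(o.x).reshape(-1,2),1).tolist());return o.x
# vault
vt=[(t,T(444,82),(.1,.059,.09)),(t,T(654,82),(.1,-.059,.09)),(t,T(435,455),(-.11,.059,.09)),(t,T(645,457),(-.11,-.059,.09)),
(t,T(537,425),(-.095,0,.09)),(t,T(543,218),(.022,0,.09))]
vs=[(s,S(153,362),(-.11,.059,.09)),(s,S(232,465),(-.11,-.059,.09)),(s,S(425,282),(.1,.059,.09)),
(s,S(211,398),(-.095,0,.09)),(s,S(372,348),(.022,0,.09))]
if __name__=="__main__":
    for o in(vt,vs,vt+vs): v=fit(o,[.5,.2,0])
    g=.212
    print('grip',ray(t,*T(85,320),g),ray(s,*S(123,64),g))
    b=ray(t,*T(545,211),.058);print('bar',b, R.from_euler('z',-v[2]).apply(b-[v[0],v[1],0]))
    for n,x,y in(('footUL',85,270),('footUR',243,268),('footLR',255,460),('footLL',95,470)): print(n,ray(t,*T(x,y),.008))
    for n,x,y in(('pUL',75,272),('pUR',143,270),('pLR',147,445),('pLL',85,445)): print(n,ray(t,*T(x,y),.15))
E
python3 fit.py
```

```text
[0.5241 0.1765] -1.2165598900021477
[[-0.2, -0.6], [-0.3, 0.2], [-0.3, -0.4], [0.0, 0.0], [0.6, 0.6], [0.3, 0.2]]
[0.5279 0.1777] -1.4909263319661537
[[-0.9, -0.1], [0.1, -0.6], [0.5, -1.8], [0.0, 1.3], [0.2, 0.5]]
[0.5256 0.1763] -1.4174335067645365
[[-0.1, -1.2], [-0.1, -0.3], [-0.4, -1.1], [-0.1, -0.5], [0.5, 0.1], [0.4, -0.3], [-1.5, 0.5], [-0.5, 0.1], [0.0, -1.4], [-0.5, 1.9], [-0.3, 1.0]]
grip [0.48328177 0.40393223 0.212     ] [0.48881475 0.40550664 0.212     ]
bar [0.55382589 0.17714123 0.058     ] [0.02818157 0.0015265  0.058     ]
footUL [0.52408396 0.45330203 0.008     ]
footUR [0.52510976 0.35912526 0.008     ]
footLR [0.41105941 0.35102039 0.008     ]
footLL [0.40526797 0.44585781 0.008     ]
pUL [0.51233972 0.42450531 0.15      ]
pUR [0.51334743 0.38809692 0.15      ]
pLR [0.41992105 0.38491491 0.15      ]
pLL [0.41996421 0.41797377 0.15      ]
```

```bash
cat >> h.py <<'E'
def goal(x,y,z,yaw_deg):
    """tool down, tool y axis at world yaw (deg). print shift & rotvec in tool axes"""
    s=read_state();Rc=R.from_quat(s["tcp_rot"]);p=np.array(s["tool_pos"])
    a=np.radians(yaw_deg);ty=np.array([np.cos(a),np.sin(a),0]);tz=np.array([0,0,-1.]);tx=np.cross(ty,tz)
    Rg=R.from_matrix(np.c_[tx,ty,tz])
    print('shift',np.round(Rc.inv().apply(np.array([x,y,z])-p),4),'rot',np.round((Rc.inv()*Rg).as_rotvec(degrees=True),2))
def st():
    s=read_state();ty=R.from_quat(s["tcp_rot"]).as_matrix()
    print('t',round(s['clock'],2),'p',np.round(s['tool_pos'],4),'F',np.round(s['wrist_force'],2),'M',np.round(s['torque'],2),'w',round(s['width'],4),'yaw',round(np.degrees(np.arctan2(ty[1,1],ty[0,1])),2),'tz',np.round(ty[:,2],3),'j6',round(s['qpos'][5],2))
E
python3 -c "
from h import *
st();goal(.486,.405,.28,3.5)"
```

```text
t 0.1 p [0.1369 0.5322 0.2234] F [ 0.27 -0.34 -0.67] M [-0.01  0.02  0.04] w 0.0941 yaw 75.57 tz [-0.001 -0.002 -1.   ] j6 -0.1
shift [-0.3698 -0.0364 -0.0566] rot [-1.000e-01  6.000e-02  7.207e+01]
```

```bash
python3 -m handwheel '[1,0,0,-0.057,0,0,0, 1,0,0,-0.057,0,0,0, 1,-0.06,-0.006,-0.057,0,0,10, 1,-0.12,-0.012,-0.057,0,0,20, 1,-0.17,-0.017,-0.057,0,0,30, 1,-0.22,-0.022,-0.057,0,0,40, 1,-0.27,-0.027,-0.057,0,0,50, 1,-0.32,-0.032,-0.057,0,0,60, 1,-0.35,-0.034,-0.057,0,0,68, 1,-0.37,-0.036,-0.057,0,0,72, 1,-0.37,-0.036,-0.057,0,0,72, 1,-0.37,-0.036,-0.057,0,0,72]' 40; python3 - <<'E'
from h import *
st();goal(.486,.405,.18,3.5)
snap('top','top1');snap('scene','scene1')
crop('top1',110,140,210,240,6,'t1c');crop('scene1',150,40,270,160,5,'s1c')
E
```

```text
clock: 1.6
tool_pos: [0.4855, 0.4056, 0.2798]
tcp_rot: [0.684, 0.729, -0.001, 0.0]
wrist_force: [0.8, -1.1, -0.2]
width: 0.0942
t 1.6 p [0.4855 0.4056 0.2798] F [ 0.75 -1.13 -0.23] M [-0.05  0.12  0.01] w 0.0942 yaw 3.66 tz [-0.002 -0.002 -1.   ] j6 0.54
shift [-0.0004  0.0007  0.0998] rot [-0.12  0.12  0.16]
```

View pics/t1c.png

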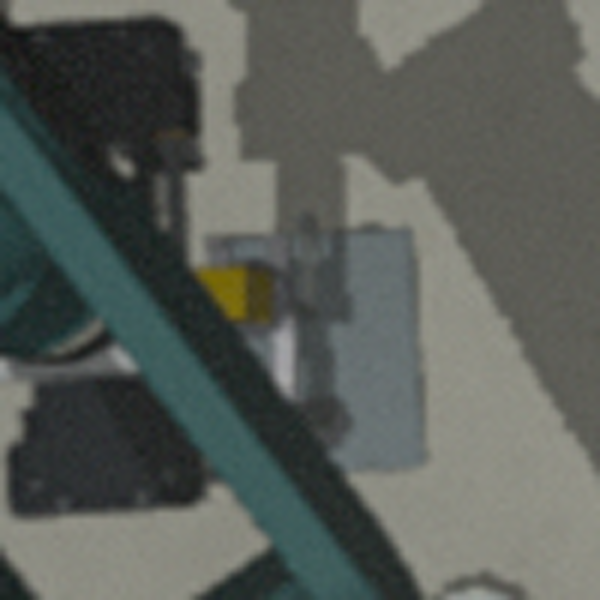

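View pics/s1c.png

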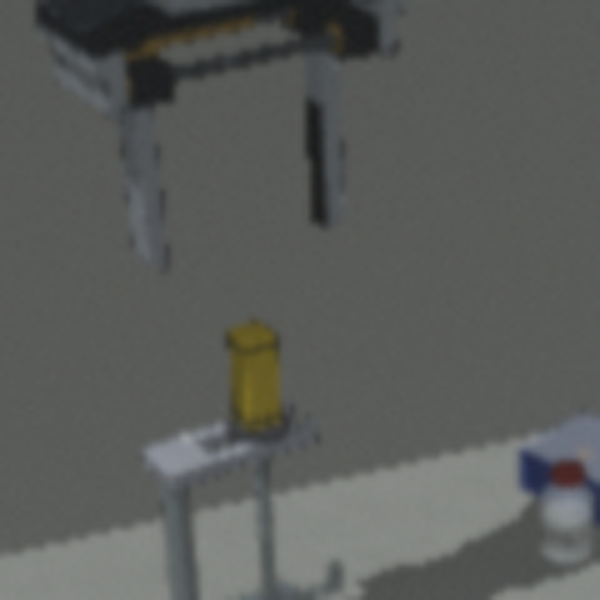

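The scene crop shows the open fingers over the yellow grip, with the tips at about (155,268) and (325,223) and the grip top at (254,337). I'll compare the tip midpoint with its projection.

```bash
python3 - <<'E'
from h import *
d=dict(np.load('pics/scene1.npz'))
f=lambda p:np.round((np.array(proj(d,p))-[150,40])*5,0)
print(f([.4855,.4056,.261]),f([.4855+.05,.4056+.003,.261]),f([.4855-.05,.4056-.003,.261]))
print(f([.4855,.4056,.212]),f([.4855,.4056,.156]),f([.4855,.4006,.212]),f([.4905,.4056,.212]))
E
```

```text
[240. 246.] [322. 225.] [156. 269.]
[246. 329.] [253. 420.] [250. 333.] [255. 327.]
```

```bash
python3 - <<'E'
from h import *
im=cv2.imread('pics/scene1_full.png')[95:140,170:225]
cv2.imwrite('pics/s1d.png',cv2.resize(im,None,fx=13,fy=13,interpolation=cv2.INTER_NEAREST))
d=dict(np.load('pics/scene1.npz'))
c,s=np.cos(np.radians(3.5)),np.sin(np.radians(3.5))
f=lambda p:np.round((np.array(proj(d,p))-[170,95]+.5)*13-.5,0)
for z in(.212,.156):
  for a,b in((1,1),(1,-1),(-1,-1),(-1,1)): print(z,a,b,f([.4855+.011*(a*c-b*s),.4056+.011*(a*s+b*c),z]))
E
```

```text
0.212 1 1 [407. 115.]
0.212 1 -1 [458. 154.]
0.212 -1 -1 [366. 181.]
0.212 -1 1 [315. 141.]
0.156 1 1 [423. 348.]
0.156 1 -1 [473. 389.]
0.156 -1 -1 [383. 417.]
0.156 -1 1 [334. 376.]
```

View pics/s1d.png

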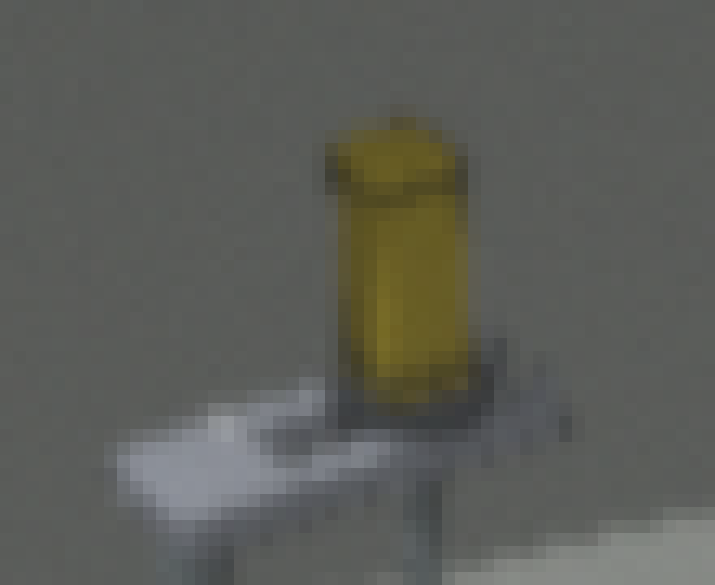

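The grip sits about 2.5 mm further in x, at (.488,.405), so I'm descending there and closing.

```bash
python3 -m handwheel '[1,0,0.002,0.04,0,0,0, 1,0,0.002,0.07,0,0,0, 1,0,0.002,0.1,0,0,0, 1,0,0.002,0.1,0,0,0, 1,0,0.002,0.1,0,0,0]' 10; python3 -c "
from h import *
st()"
```

```text
clock: 2.33
tool_pos: [0.4872, 0.4065, 0.1821]
tcp_rot: [0.684, 0.73, 0.0, 0.0]
wrist_force: [-0.3, 0.1, 1.7]
width: 0.094
t 2.33 p [0.4872 0.4065 0.1821] F [-0.31  0.07  1.69] M [-0.04  0.08  0.01] w 0.094 yaw 3.74 tz [ 0.001 -0.    -1.   ] j6 0.54
```

```bash
python3 -m handwheel '[0,0,0,0,0,0,0, 0,0,0,0,0,0,0, 0,0,0,0,0,0,0, 0,0,0,0,0,0,0, 0,0,0,0,0,0,0, 0,0,0,0,0,0,0, 0,0,0,0,0,0,0, 0,0,0,0,0,0,0]' 15; python3 -c "
from h import *
st()"
```

```text
clock: 3.32
tool_pos: [0.4871, 0.4065, 0.1821]
tcp_rot: [0.684, 0.73, 0.0, 0.0]
wrist_force: [-0.6, 0.2, -0.6]
width: 0.022
t 3.33 p [0.4871 0.4065 0.1821] F [-0.58  0.19 -0.61] M [-0.04  0.14  0.01] w 0.022 yaw 3.74 tz [ 0.001 -0.    -1.   ] j6 0.54
```

```bash
python3 -m handwheel '[0,0,0,0,0,0,0, 0,0,0,0,0,0,0]' 60; python3 - <<'E'
from h import *
st()
d=snap('scene','scene2')
im=cv2.imread('pics/scene2_full.png')[75:145,160:230]
cv2.imwrite('pics/s2c.png',cv2.resize(im,None,fx=8,fy=8,interpolation=cv2.INTER_CUBIC))
print(np.round((np.array(proj(d,[.4871,.4065,.212]))-[160,75])*8))
E
```

```text
clock: 3.58
tool_pos: [0.4871, 0.4065, 0.1821]
tcp_rot: [0.684, 0.73, 0.0, 0.0]
wrist_force: [-0.5, 0.6, 0.6]
width: 0.0218
t 3.58 p [0.4871 0.4065 0.1821] F [-0.49  0.56  0.56] M [-0.07  0.06 -0.02] w 0.0218 yaw 3.74 tz [ 0.001 -0.    -1.   ] j6 0.54
[317. 245.]
```

View pics/s2c.png

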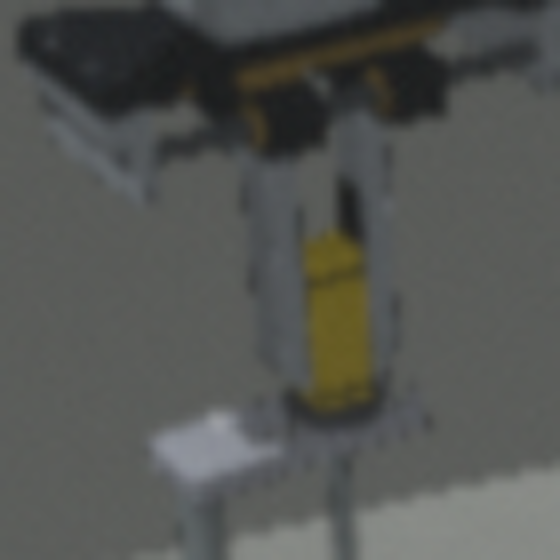

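```bash
python3 -m handwheel '[0,0,0,-0.01,0,0,0, 0,0,0,-0.03,0,0,0, 0,0,0,-0.05,0,0,0, 0,0,0,-0.07,0,0,0, 0,0,0,-0.09,0,0,0, 0,0,0,-0.11,0,0,0, 0,0,0,-0.13,0,0,0, 0,0,0,-0.145,0,0,0, 0,0,0,-0.15,0,0,0, 0,0,0,-0.15,0,0,0]'; python3 - <<'E'
from h import *
st();goal(.464,.1783,.32,-1.4)
d=snap('scene','scene3')
crop('scene3',150,20,270,200,3,'s3c');im=cv2.imread('pics/s3c.png')
E
```

```text
clock: 4.88
tool_pos: [0.4871, 0.4066, 0.3321]
tcp_rot: [0.684, 0.73, 0.0, 0.0]
wrist_force: [0.6, 0.4, -0.7]
width: 0.0217
t 4.88 p [0.4871 0.4066 0.3321] F [ 0.59  0.45 -0.68] M [-0.06  0.03  0.04] w 0.0217 yaw 3.74 tz [ 0.001 -0.    -1.   ] j6 0.54
shift [-0.2263 -0.0379  0.0122] rot [0.04 0.03 5.14]
```

View pics/s3c.png

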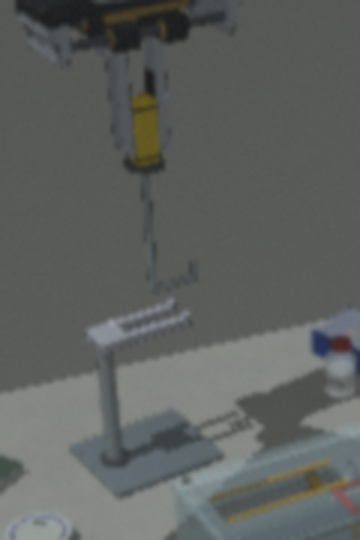

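```bash
python3 -m handwheel '[0,-0.03,-0.005,0,0,0,1, 0,-0.07,-0.012,0,0,0,2, 0,-0.11,-0.018,0,0,0,3, 0,-0.15,-0.025,0,0,0,4, 0,-0.19,-0.032,0,0,0,5, 0,-0.215,-0.036,0,0,0,5.1, 0,-0.226,-0.038,0,0,0,5.1, 0,-0.226,-0.038,0,0,0,5.1, 0,-0.226,-0.038,0.06,0,0,5.1, 0,-0.226,-0.038,0.06,0,0,5.1, 0,-0.226,-0.038,0.06,0,0,5.1]'; python3 - <<'E'
from h import *
st()
d=snap('scene','scene4');snap('top','top4')
crop('scene4',190,80,330,250,3.5,'s4c');crop('top4',150,110,300,260,4,'t4c')
E
```

```text
clock: 6.3
tool_pos: [0.4648, 0.1794, 0.2738]
tcp_rot: [0.715, 0.699, 0.001, 0.001]
wrist_force: [0.4, 0.3, -0.3]
width: 0.0218
t 6.3 p [0.4648 0.1794 0.2738] F [ 0.36  0.28 -0.33] M [-0.07  0.08  0.02] w 0.0218 yaw -1.29 tz [ 0.003 -0.    -1.   ] j6 0.28
```

View pics/s4c.png

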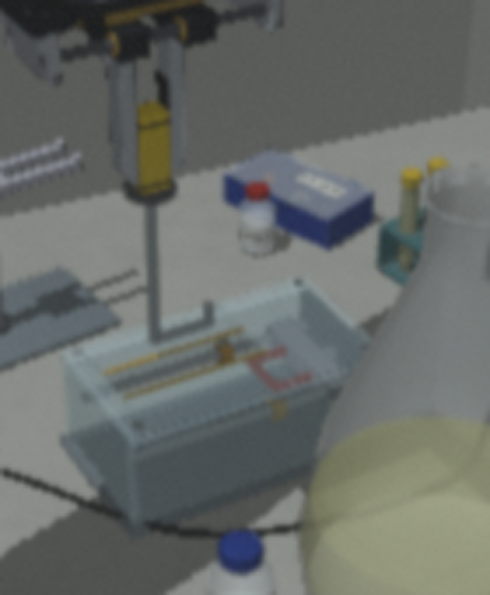

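View pics/t4c.png

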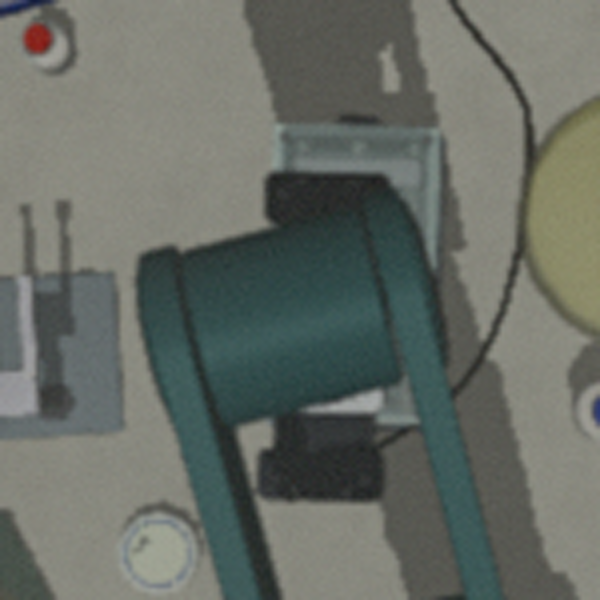

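The hook hangs just above the cover: shaft foot at (155,340) and tip top at (208,303) in the scene crop. Lips run about (105,372)–(242,328) and (130,404)–(270,350). I'll check the lateral offset numerically.

```bash
python3 - <<'E'
from h import *
im=cv2.imread('pics/scene4_full.png')[150:205,215:285]
cv2.imwrite('pics/s4d.png',cv2.resize(im,None,fx=11,fy=11,interpolation=cv2.INTER_CUBIC))
d=dict(np.load('pics/scene4.npz'))
f=lambda p:np.round((np.array(proj(d,p))-[215,150]+.5)*11-.5)
a=np.radians(-1.3);u=np.array([np.cos(a),np.sin(a),0]);P=np.array([.4648,.1794,.2738-.0321])
print('toe corner',f(P+[0,0,-.124]),'toe axis end',f(P+[0,0,-.12]+u*.044),'tip top',f(P+[0,0,-.102]+u*.044))
print('toe +-5mm y',f(P+[0,.005,-.124]),f(P+[0,-.005,-.124]))
for v in ((.5256,.1763,-1.4),(.5279,.1777,-1.5)):
    a=np.radians(v[2]);c,s=np.cos(a),np.sin(a)
    for x,y in((-.095,.015),(.022,.015),(-.095,-.015),(.022,-.015)): print(x,y,f([v[0]+c*x-s*y,v[1]+s*x+c*y,.09]))
    for x in (.014,.028,.042):
        print('bar ends',x,[f([v[0]+c*x-s*y,v[1]+s*x+c*y,.055]) for y in(.019,-.019)])
E
```

```text
toe corner [208. 311.] toe axis end [378. 242.] tip top [378. 177.]
toe +-5mm y [197. 300.] [219. 322.]
-0.095 0.015 [ 51. 422.]
0.022 0.015 [494. 277.]
-0.095 -0.015 [110. 492.]
0.022 -0.015 [558. 342.]
bar ends 0.014 [array([455., 396.]), array([535., 480.])]
bar ends 0.028 [array([505., 380.]), array([586., 462.])]
bar ends 0.042 [array([555., 363.]), array([636., 445.])]
-0.095 0.015 [ 57. 415.]
0.022 0.015 [499. 272.]
-0.095 -0.015 [116. 485.]
0.022 -0.015 [563. 336.]
bar ends 0.014 [array([461., 391.]), array([540., 474.])]
bar ends 0.028 [array([511., 374.]), array([591., 456.])]
bar ends 0.042 [array([560., 357.]), array([641., 439.])]
```

View pics/s4d.png

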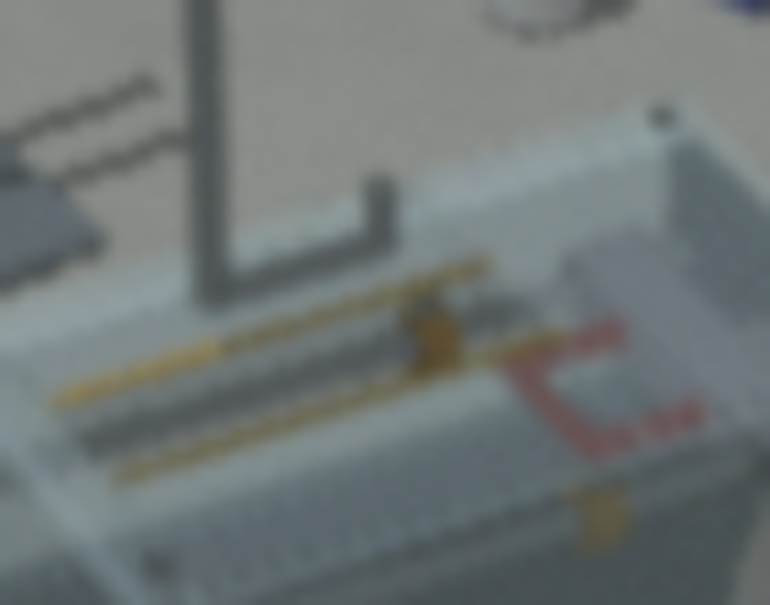

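Hook prediction and picture agree within about 1 mm, so the rod sits centred in the hand. The slot centreline is within 1–2 mm of the shaft, and the bar is at box x of about +29 mm. Lowering now.

```bash
python3 -m handwheel '[0,0.001,0,0.015,0,0,0, 0,0.001,0,0.03,0,0,0, 0,0.001,0,0.045,0,0,0, 0,0.001,0,0.06,0,0,0, 0,0.001,0,0.06,0,0,0]'; python3 - <<'E'
from h import *
st()
d=snap('scene','scene5');
im=cv2.imread('pics/scene5_full.png')[150:205,215:285]
cv2.imwrite('pics/s5d.png',cv2.resize(im,None,fx=11,fy=11,interpolation=cv2.INTER_CUBIC))
E
```

```text
clock: 7.02
tool_pos: [0.4655, 0.1802, 0.2141]
tcp_rot: [0.715, 0.699, 0.001, 0.001]
wrist_force: [-0.3, 0.1, -0.9]
width: 0.0215
t 7.03 p [0.4655 0.1802 0.2141] F [-0.35  0.12 -0.88] M [-0.08  0.08 -0.01] w 0.0215 yaw -1.32 tz [ 0.004  0.    -1.   ] j6 0.28
```

View pics/s5d.png

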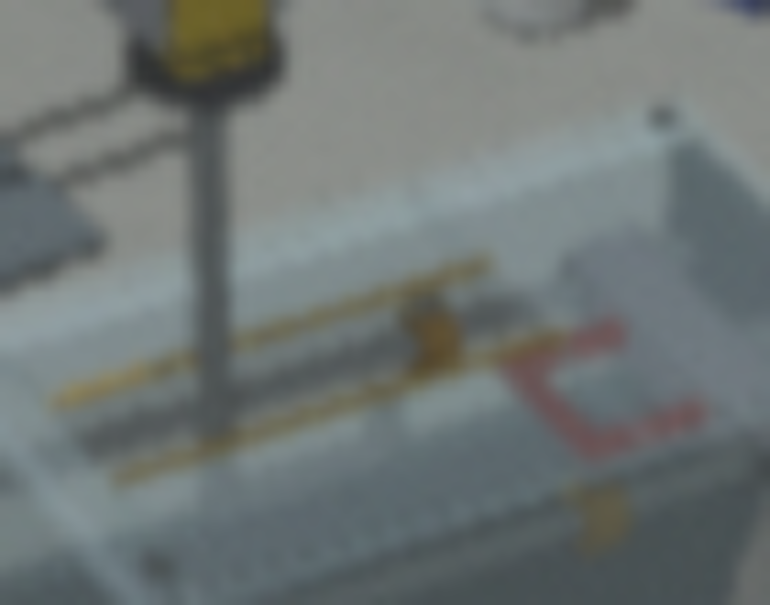

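```bash
python3 -m handwheel '[0,0,0,0.013,0.1,0,0, 0,0,0,0.026,0.2,0,0, 0,0,0,0.037,0.2,0,0, 0,0,0,0.037,0.2,0,0]'; python3 -c "
from h import *
st()"
```

```text
clock: 7.58
tool_pos: [0.4655, 0.1802, 0.1767]
tcp_rot: [0.715, 0.699, -0.0, -0.0]
wrist_force: [-0.5, 0.1, -1.3]
width: 0.0217
t 7.58 p [0.4655 0.1802 0.1767] F [-0.54  0.06 -1.3 ] M [-0.1   0.05  0.08] w 0.0217 yaw -1.32 tz [-0.  0. -1.] j6 0.28
```

```bash
python3 -m handwheel '[0,0,0.012,0,0,0,0, 0,0,0.024,0,0,0,0, 0,0,0.036,0,0,0,0, 0,0,0.044,0,0,0,0, 0,0,0.05,0,0,0,0, 0,0,0.056,0,0,0,0, 0,0,0.063,0,0,0,0, 0,0,0.063,0,0,0,0]'; python3 - <<'E'
from h import *
st()
d=snap('scene','scene6');
im=cv2.imread('pics/scene6_full.png')[150:205,225:295]
cv2.imwrite('pics/s6d.png',cv2.resize(im,None,fx=11,fy=11,interpolation=cv2.INTER_CUBIC))
E
```

```text
clock: 8.57
tool_pos: [0.5288, 0.1787, 0.1766]
tcp_rot: [0.715, 0.699, -0.0, -0.0]
wrist_force: [-0.8, 0.5, -1.4]
width: 0.022
t 8.57 p [0.5288 0.1787 0.1766] F [-0.81  0.47 -1.4 ] M [-0.08  0.08  0.02] w 0.022 yaw -1.33 tz [-0.001 -0.    -1.   ] j6 0.25
```

View pics/s6d.png

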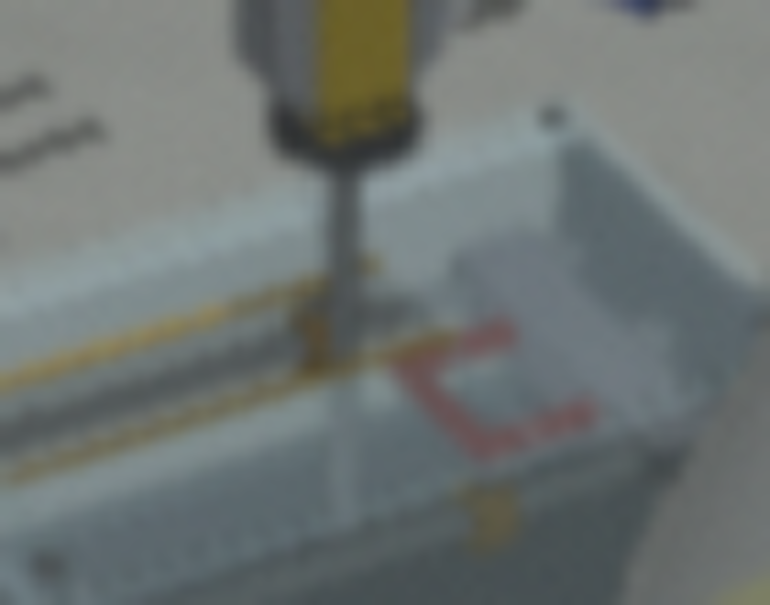

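```bash
python3 -m handwheel '[0,0,0,-0.004,0,0,0, 0,0,0,-0.008,0,0,0, 0,0,0,-0.011,0,0,0, 0,0,0,-0.011,0,0,0]'; python3 -c "
from h import *
st()"; python3 -m handwheel '[0,0,0,-0.003,0,0,0, 0,0,0,-0.005,0,0,0, 0,0,0,-0.0075,0,0,0, 0,0,0,-0.0075,0,0,0]';  python3 - <<'E'
from h import *
st()
d=snap('scene','scene7');
im=cv2.imread('pics/scene7_full.png')[150:205,225:295]
cv2.imwrite('pics/s7d.png',cv2.resize(im,None,fx=11,fy=11,interpolation=cv2.INTER_CUBIC))
E
```

```text
clock: 9.12
tool_pos: [0.5287, 0.1788, 0.1883]
tcp_rot: [0.715, 0.699, 0.0, 0.0]
wrist_force: [-1.0, 0.0, -1.1]
width: 0.0213
t 9.12 p [0.5287 0.1788 0.1883] F [-0.98  0.02 -1.07] M [-0.08  0.05 -0.01] w 0.0213 yaw -1.32 tz [ 0.  0. -1.] j6 0.25
clock: 9.62
tool_pos: [0.5288, 0.1788, 0.1961]
tcp_rot: [0.715, 0.699, 0.0, 0.0]
wrist_force: [0.5, -0.2, -1.3]
width: 0.0219
t 9.62 p [0.5288 0.1788 0.1961] F [ 0.46 -0.19 -1.27] M [-0.11  0.06 -0.01] w 0.0219 yaw -1.32 tz [ 0.001  0.    -1.   ] j6 0.25
```

View pics/s7d.png

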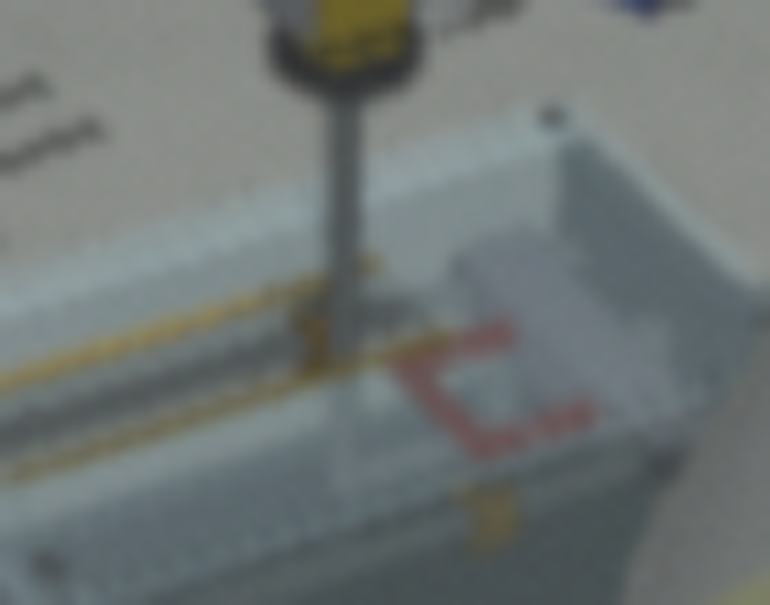

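```bash
python3 -m handwheel '[0,0,-0.003,0.001,0,0,0, 0,0,-0.006,0.001,0,0,0, 0,0,-0.009,0.001,0,0,0, 0,0,-0.012,0.001,0,0,0, 0,0,-0.015,0.001,0,0,0, 0,0,-0.015,0.001,0,0,0]'; python3 -c "
from h import *
st()"
```

```text
clock: 10.42
tool_pos: [0.5138, 0.1792, 0.195]
tcp_rot: [0.715, 0.699, 0.0, 0.0]
wrist_force: [4.0, -0.6, -2.1]
width: 0.0216
t 10.43 p [0.5138 0.1792 0.195 ] F [ 4.   -0.56 -2.09] M [-0.05 -0.71  0.04] w 0.0216 yaw -1.32 tz [ 0.001  0.    -1.   ] j6 0.25
```

```bash
python3 -m handwheel '[0,0,-0.003,0,0,0,0, 0,0,-0.006,0,0,0,0, 0,0,-0.009,0,0,0,0, 0,0,-0.012,0,0,0,0, 0,0,-0.012,0,0,0,0]'; python3 - <<'E'
from h import *
st()
d=snap('scene','scene8');
im=cv2.imread('pics/scene8_full.png')[150:205,225:295]
cv2.imwrite('pics/s8d.png',cv2.resize(im,None,fx=11,fy=11,interpolation=cv2.INTER_CUBIC))
E
```

```text
clock: 11.05
tool_pos: [0.5013, 0.1795, 0.1951]
tcp_rot: [0.715, 0.699, 0.0, 0.0]
wrist_force: [2.5, 0.6, -2.5]
width: 0.022
t 11.05 p [0.5013 0.1795 0.1951] F [ 2.52  0.64 -2.5 ] M [ 0.06 -0.56 -0.04] w 0.022 yaw -1.31 tz [ 0.  0. -1.] j6 0.26
```

View pics/s8d.png

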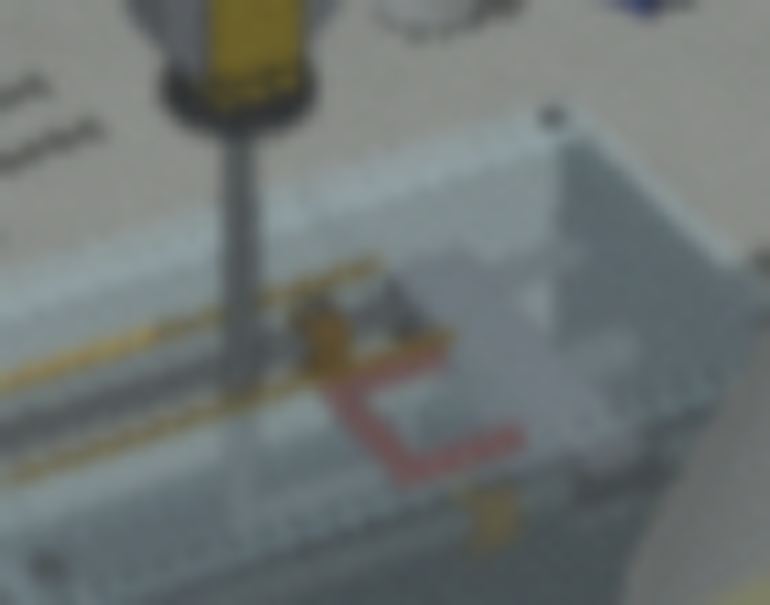

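The bolt follows: the bar is now at about (370,430), roughly 20 mm back. From here I approach the stop in small steps.

```bash
python3 -m handwheel '[0,0,-0.0015,0,0,0,0, 0,0,-0.003,0,0,0,0, 0,0,-0.0045,0,0,0,0, 0,0,-0.0045,0,0,0,0]'|grep -E 'pos|force';python3 -m handwheel '[0,0,-0.001,0,0,0,0, 0,0,-0.002,0,0,0,0]'|grep -E 'pos|force'
```

```text
tool_pos: [0.4967, 0.1796, 0.1951]
wrist_force: [3.0, 0.9, -1.9]
tool_pos: [0.4947, 0.1797, 0.1951]
wrist_force: [3.0, -1.4, -3.5]
```

```bash
python3 -m handwheel '[0,0,-0.001,0,0,0,0, 0,0,-0.002,0,0,0,0]'|grep -E 'pos|force'
```

```text
tool_pos: [0.4926, 0.1797, 0.1952]
wrist_force: [3.2, -0.0, -2.8]
```

```bash
python3 -m handwheel '[0,0,-0.001,0,0,0,0, 0,0,-0.002,0,0,0,0]'|grep -E 'pos|force'
```

```text
tool_pos: [0.4905, 0.1798, 0.1951]
wrist_force: [2.7, -0.1, -3.2]
```

```bash
python3 -m handwheel '[0,0,-0.001,0,0,0,0, 0,0,-0.002,0,0,0,0]'|grep -E 'pos|force'
```

```text
tool_pos: [0.4884, 0.1798, 0.1951]
wrist_force: [2.4, 0.8, -2.7]
```

```bash
python3 -m handwheel '[0,0,-0.001,0,0,0,0, 0,0,-0.002,0,0,0,0]'|grep -E 'pos|force'; python3 - <<'E'
from h import *
st()
d=snap('scene','scene9');
im=cv2.imread('pics/scene9_full.png')[150:205,225:295]
cv2.imwrite('pics/s9d.png',cv2.resize(im,None,fx=11,fy=11,interpolation=cv2.INTER_CUBIC))
E
```

```text
tool_pos: [0.4864, 0.1799, 0.1951]
wrist_force: [3.8, 0.3, -2.5]
t 12.85 p [0.4864 0.1799 0.1951] F [ 3.78  0.32 -2.53] M [ 0.03 -0.78  0.08] w 0.0218 yaw -1.31 tz [ 0.     0.001 -1.   ] j6 0.27
```

View pics/s9d.png

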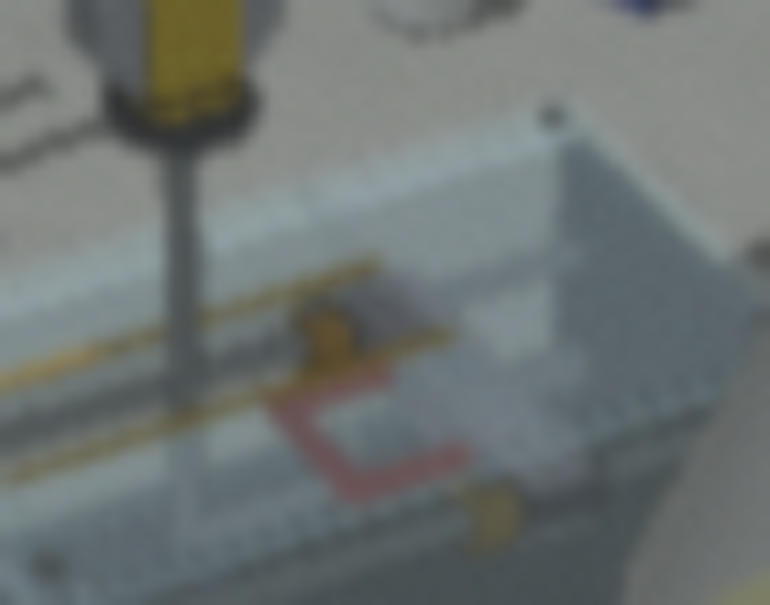

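```bash
python3 -m handwheel '[0,0,-0.001,0,0,0,0, 0,0,-0.0015,0,0,0,0]'|grep -E 'pos|force'
```

```text
tool_pos: [0.4846, 0.18, 0.1951]
wrist_force: [2.4, 0.9, -1.8]
```

```bash
python3 -m handwheel '[0,0,-0.001,0,0,0,0, 0,0,-0.0015,0,0,0,0]'|grep -E 'pos|force'
```

```text
tool_pos: [0.4833, 0.18, 0.1951]
wrist_force: [4.2, -0.4, -2.9]
```

```bash
python3 -m handwheel '[0,0,-0.001,0,0,0,0, 0,0,-0.0015,0,0,0,0]'|grep -E 'pos|force'
```

```text
tool_pos: [0.4828, 0.18, 0.1951]
wrist_force: [6.4, -0.2, -5.5]
```

```bash
python3 -m handwheel '[0,0,-0.0012,0.0005,0,0,0, 0,0,-0.0012,0.0005,0,0,0]'|grep -E 'pos|force'; python3 -c "
from h import *
st()"
```

```text
tool_pos: [0.4825, 0.18, 0.1949]
wrist_force: [6.0, 0.2, -4.0]
t 13.9 p [0.4825 0.18   0.1949] F [ 6.04  0.19 -4.02] M [ 0.06 -1.47  0.03] w 0.0213 yaw -1.32 tz [ 0.006  0.001 -1.   ] j6 0.27
```

```bash
python3 -m handwheel '[0,0,-0.0013,0.0003,0.1,0,0, 0,0,-0.0013,0.0003,0.1,0,0]'|grep -E 'pos|force'; python3 -c "
from h import *
st()"
```

```text
tool_pos: [0.4823, 0.18, 0.1949]
wrist_force: [7.0, 0.7, -4.0]
t 14.15 p [0.4823 0.18   0.1949] F [ 7.    0.71 -4.03] M [ 0.03 -1.6   0.08] w 0.0217 yaw -1.34 tz [ 0.007  0.001 -1.   ] j6 0.27
```

```bash
python3 -m handwheel '[0,0,-0.0015,0.0002,0.15,0,0, 0,0,-0.0015,0.0002,0.15,0,0]'|grep -E 'pos|force'; python3 - <<'E'
from h import *
st()
d=snap('scene','scene10');
im=cv2.imread('pics/scene10_full.png')[150:205,225:295]
cv2.imwrite('pics/s10d.png',cv2.resize(im,None,fx=11,fy=11,interpolation=cv2.INTER_CUBIC))
st()
E
```

```text
tool_pos: [0.4821, 0.18, 0.1948]
wrist_force: [6.6, 0.3, -4.1]
t 14.4 p [0.4821 0.18   0.1948] F [ 6.64  0.3  -4.14] M [ 0.12 -1.85  0.02] w 0.0219 yaw -1.35 tz [ 0.008  0.001 -1.   ] j6 0.27
t 14.45 p [0.4821 0.18   0.1948] F [ 5.82 -0.17 -4.09] M [ 0.06 -1.79  0.03] w 0.0222 yaw -1.35 tz [ 0.008  0.001 -1.   ] j6 0.27
```

View pics/s10d.png

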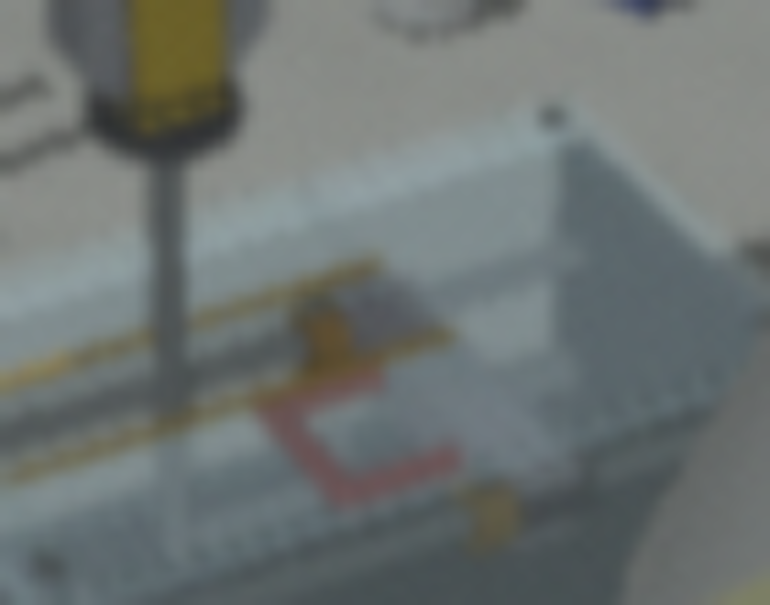

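The bolt is at its stop: the bar at (310,445) no longer moves and force builds instead. I'll trim the pull to 8 N and hold it.

```bash
python3 -m handwheel '[0,0,-0.0018,0.0003,0.2,0,0, 0,0,-0.0018,0.0003,0.2,0,0]'|grep -E 'pos|force'; python3 -c "
from h import *
st()"
```

```text
tool_pos: [0.4819, 0.1799, 0.1948]
wrist_force: [7.2, 0.3, -5.2]
t 14.7 p [0.4819 0.1799 0.1948] F [ 7.23  0.35 -5.2 ] M [ 0.1  -1.98  0.01] w 0.0216 yaw -1.36 tz [ 0.009  0.001 -1.   ] j6 0.27
```

```bash
python3 -m handwheel '[0,0,-0.0019,0.0006,0.22,0,0, 0,0,-0.0019,0.0006,0.22,0,0, 0,0,-0.0019,0.0006,0.22,0,0, 0,0,-0.0019,0.0006,0.22,0,0]'|grep -E 'pos|force'; python3 -c "
from h import *
st()"
```

```text
tool_pos: [0.4818, 0.1799, 0.1947]
wrist_force: [6.2, 0.9, -4.8]
t 15.2 p [0.4818 0.1799 0.1947] F [ 6.24  0.89 -4.84] M [ 0.01 -2.    0.08] w 0.0217 yaw -1.39 tz [ 0.01   0.002 -1.   ] j6 0.27
```

```bash
python3 -m handwheel '[0,0,-0.0024,0.0006,0.25,0,0, 0,0,-0.0024,0.0006,0.25,0,0, 0,0,-0.0024,0.0006,0.25,0,0, 0,0,-0.0024,0.0006,0.25,0,0]'|grep -E 'pos|force'; python3 -c "
from h import *
st()"
```

```text
tool_pos: [0.4815, 0.1799, 0.1947]
wrist_force: [7.8, 0.3, -3.9]
t 15.7 p [0.4815 0.1799 0.1947] F [ 7.78  0.32 -3.92] M [ 0.06 -2.21  0.07] w 0.0215 yaw -1.41 tz [ 0.011  0.002 -1.   ] j6 0.27
```

Now holding the same command (about 8 N) for 1.5 s.

```bash
python3 -m handwheel '[0,0,-0.0025,0.0006,0.25,0,0, 0,0,-0.0025,0.0006,0.25,0,0, 0,0,-0.0025,0.0006,0.25,0,0, 0,0,-0.0025,0.0006,0.25,0,0, 0,0,-0.0025,0.0006,0.25,0,0, 0,0,-0.0025,0.0006,0.25,0,0, 0,0,-0.0025,0.0006,0.25,0,0, 0,0,-0.0025,0.0006,0.25,0,0, 0,0,-0.0025,0.0006,0.25,0,0, 0,0,-0.0025,0.0006,0.25,0,0, 0,0,-0.0025,0.0006,0.25,0,0, 0,0,-0.0025,0.0006,0.25,0,0]'|grep -E 'pos|force'; python3 - <<'E'
from h import *
st()
d=snap('scene','scene11');
im=cv2.imread('pics/scene11_full.png')[140:205,215:295]
cv2.imwrite('pics/s11d.png',cv2.resize(im,None,fx=9,fy=9,interpolation=cv2.INTER_CUBIC))
st()
E
```

```text
tool_pos: [0.4813, 0.1799, 0.1946]
wrist_force: [8.6, 0.3, -5.0]
t 17.2 p [0.4813 0.1799 0.1946] F [ 8.57  0.27 -5.02] M [ 0.02 -2.22  0.04] w 0.0218 yaw -1.44 tz [ 0.013  0.002 -1.   ] j6 0.27
t 17.25 p [0.4813 0.1799 0.1946] F [ 7.54  0.74 -5.11] M [ 0.02 -2.24  0.04] w 0.0222 yaw -1.44 tz [ 0.013  0.002 -1.   ] j6 0.27
```

View pics/s11d.png

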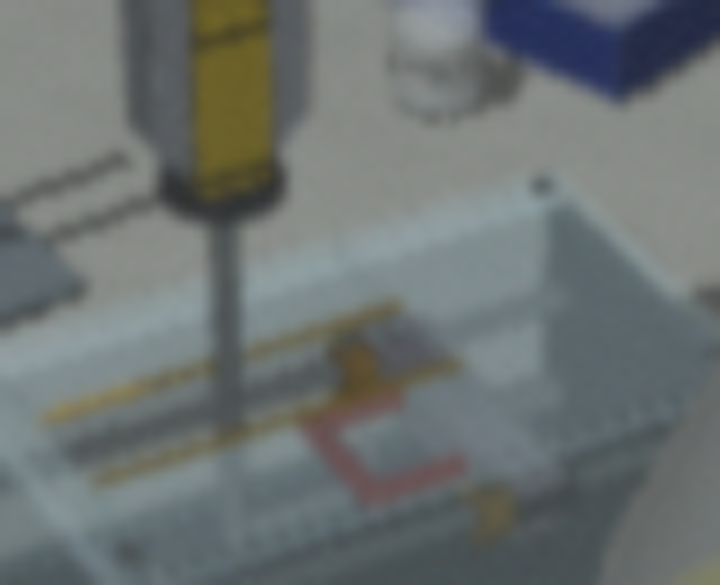

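```bash
python3 -m handwheel '[0,0,0.002,0,0,0,0, 0,0,0.004,0,0,0,0, 0,0,0.007,0,0.3,0,0, 0,0,0.009,0,0.7,0,0, 0,0,0.009,0,0.7,0,0]'|grep -E 'pos|force'; python3 -c "
from h import *
st()"
```

```text
tool_pos: [0.4903, 0.1796, 0.1946]
wrist_force: [0.2, 0.1, -0.9]
t 17.88 p [0.4903 0.1796 0.1946] F [ 0.24  0.13 -0.93] M [-0.07  0.11  0.04] w 0.0216 yaw -1.45 tz [-0.     0.002 -1.   ] j6 0.27
```

```bash
python3 -m handwheel '[0,0,0,0.004,0,0,0, 0,0,0,0.009,0,0,0, 0,0,0,0.014,0,0,0, 0,0,0,0.019,0,0,0, 0,0,0,0.019,0,0,0]'|grep -E 'pos|force'; python3 - <<'E'
from h import *
st()
d=snap('scene','scene12');
im=cv2.imread('pics/scene12_full.png')[140:205,215:295]
cv2.imwrite('pics/s12d.png',cv2.resize(im,None,fx=9,fy=9,interpolation=cv2.INTER_CUBIC))
f=lambda p:np.round((np.array(proj(d,p))-[215,140]+.5)*9-.5)
p=np.array(read_state()['tool_pos'])
print(f(p+[0,0,-.0321]),f(p+[0,0,-.0321-.124]),f(p+[.044,-.001,-.0321-.102]))
E
```

```text
tool_pos: [0.4899, 0.1796, 0.1748]
wrist_force: [0.0, -0.3, -1.3]
t 18.5 p [0.4899 0.1796 0.1748] F [ 0.01 -0.3  -1.29] M [-0.04  0.03  0.01] w 0.0215 yaw -1.45 tz [-0.001  0.002 -1.   ] j6 0.27
[248. 241.] [253. 591.] [384. 487.]
```

View pics/s12d.png

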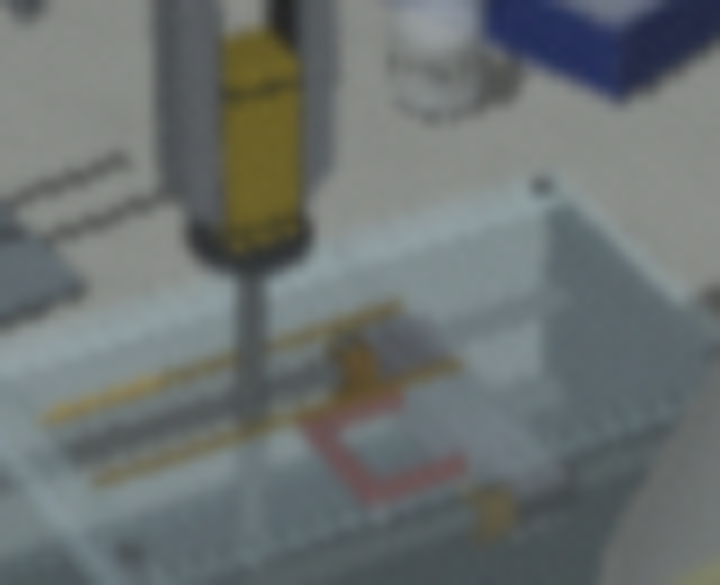

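```bash
python3 -m handwheel '[0,0,-0.008,0,0,0,0, 0,0,-0.016,0,0,0,0, 0,0,-0.024,0,0,0,0, 0,0,-0.032,0,0,0,0, 0,0,-0.04,0,0,0,0, 0,0,-0.04,0,0,0,0]'|grep -E 'pos|force'; python3 -m handwheel '[0,0,0,-0.01,0,0,0, 0,0,0,-0.025,0,0,0, 0,0,0,-0.04,0,0,0, 0,0,0,-0.04,0,0,0]'|grep -E 'pos|force';python3 - <<'E'
from h import *
st()
d=snap('scene','scene13');
im=cv2.imread('pics/scene13_full.png')[140:205,205:285]
cv2.imwrite('pics/s13d.png',cv2.resize(im,None,fx=9,fy=9,interpolation=cv2.INTER_CUBIC))
E
```

```text
tool_pos: [0.4496, 0.1807, 0.1754]
wrist_force: [0.4, -1.2, -0.9]
tool_pos: [0.4509, 0.1809, 0.2179]
wrist_force: [0.6, -0.1, -1.1]
t 19.8 p [0.4509 0.1809 0.2179] F [ 0.6  -0.11 -1.06] M [-0.04  0.04 -0.  ] w 0.0218 yaw -1.43 tz [ 0.004  0.003 -1.   ] j6 0.29
```

View pics/s13d.png

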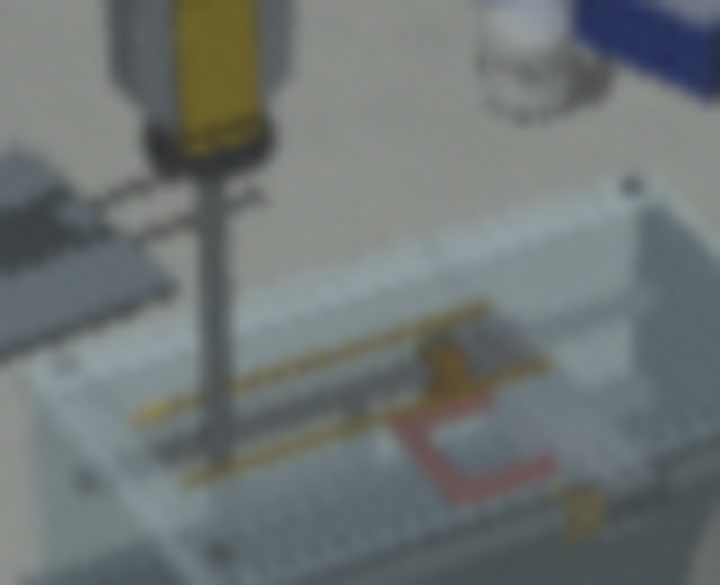

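```bash
python3 -m handwheel '[0,0,0,-0.02,0.1,0,0, 0,0,0,-0.04,0.2,0,0, 0,0,0,-0.06,0.2,0,0, 0,0,0,-0.08,0.2,0,0, 0,0,0,-0.1,0.2,0,0, 0,0,0,-0.115,0.2,0,0, 0,0,0,-0.115,0.2,0,0]'|grep -E 'pos|force';python3 - <<'E'
from h import *
st();goal(.4871,.4065,.332,3.74)
d=snap('scene','scene14');
im=cv2.imread('pics/scene14_full.png')[60:200,170:310]
cv2.imwrite('pics/s14d.png',cv2.resize(im,None,fx=4,fy=4,interpolation=cv2.INTER_CUBIC))
f=lambda p:np.round((np.array(proj(d,p))-[170,60]+.5)*4-.5)
p=np.array(read_state()['tool_pos'])
print(f(p+[0,0,-.0321]),f(p+[0,0,-.0321-.124]),f(p+[.044,-.001,-.0321-.102]))
E
```

```text
tool_pos: [0.4505, 0.1805, 0.3326]
wrist_force: [0.4, -0.1, -1.2]
t 20.73 p [0.4505 0.1805 0.3326] F [ 0.36 -0.08 -1.22] M [-0.09  0.05 -0.  ] w 0.0221 yaw -1.43 tz [ 0.     0.003 -1.   ] j6 0.29
shift [0.2268 0.031  0.0014] rot [ 0.02 -0.2  -5.17]
[224. 217.] [231. 401.] [295. 351.]
```

View pics/s14d.png

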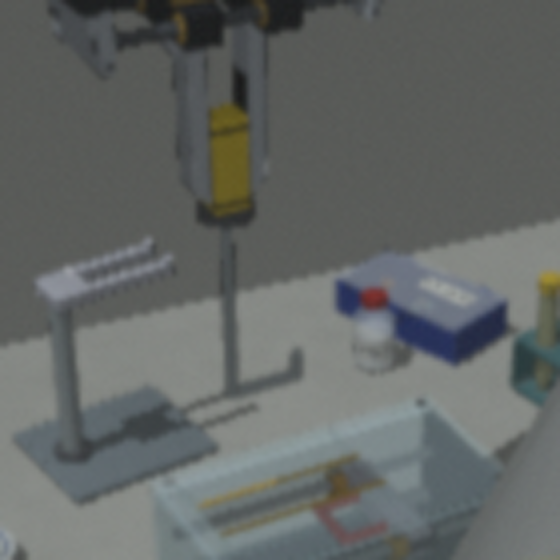

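Rod is out, the bolt stays drawn (bar around (345,520)), and the hook sits where expected with no slip. Returning to the stand.

```bash
python3 -m handwheel '[0,0.03,0.004,0,0,0,-1, 0,0.07,0.01,0,0,0,-2, 0,0.11,0.015,0,0,-0.1,-3, 0,0.15,0.02,0,0,-0.2,-4, 0,0.19,0.026,0,0,-0.2,-5, 0,0.215,0.03,0,0,-0.2,-5.2, 0,0.227,0.031,0,0,-0.2,-5.2, 0,0.227,0.031,0,0,-0.2,-5.2, 0,0.227,0.031,0,0,-0.2,-5.2]'|grep -E 'pos|force';python3 - <<'E'
from h import *
st();goal(.4871,.4065,.222,3.74)
d=snap('scene','scene15');
im=cv2.imread('pics/scene15_full.png')[40:170,150:250]
cv2.imwrite('pics/s15d.png',cv2.resize(im,None,fx=4.6,fy=4.6,interpolation=cv2.INTER_CUBIC))
E
```

```text
tool_pos: [0.4868, 0.4057, 0.3322]
wrist_force: [-0.9, -0.8, -0.9]
t 21.9 p [0.4868 0.4057 0.3322] F [-0.86 -0.8  -0.87] M [-0.09  0.06  0.02] w 0.0219 yaw 3.72 tz [-0.002 -0.001 -1.   ] j6 0.54
shift [0.0009 0.0005 0.1102] rot [-0.09  0.05 -0.02]
```

View pics/s15d.png

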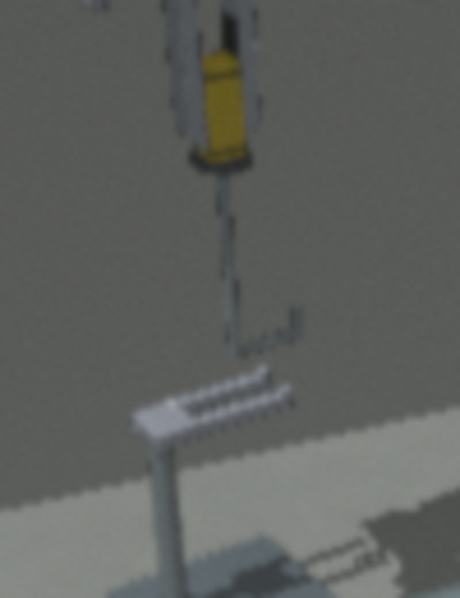

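```bash
python3 -m handwheel '[0,0.001,0.0005,0.01,-0.1,0,0, 0,0.001,0.0005,0.02,-0.1,0,0, 0,0.001,0.0005,0.03,-0.1,0,0, 0,0.001,0.0005,0.045,-0.1,0,0, 0,0.001,0.0005,0.045,-0.1,0,0]'|grep -E 'pos|force';python3 - <<'E'
from h import *
st();goal(.4871,.4065,.185,3.74)
d=snap('scene','scene16');
im=cv2.imread('pics/scene16_full.png')[40:170,150:250]
cv2.imwrite('pics/s16d.png',cv2.resize(im,None,fx=4.6,fy=4.6,interpolation=cv2.INTER_CUBIC))
E
```

```text
tool_pos: [0.4866, 0.4062, 0.2849]
wrist_force: [-0.8, 0.8, -1.3]
t 22.57 p [0.4866 0.4062 0.2849] F [-0.84  0.78 -1.25] M [-0.06  0.07  0.  ] w 0.0217 yaw 3.71 tz [-0.003 -0.003 -1.   ] j6 0.54
shift [0.0006 0.0008 0.0999] rot [-0.18  0.16 -0.03]
```

View pics/s16d.png

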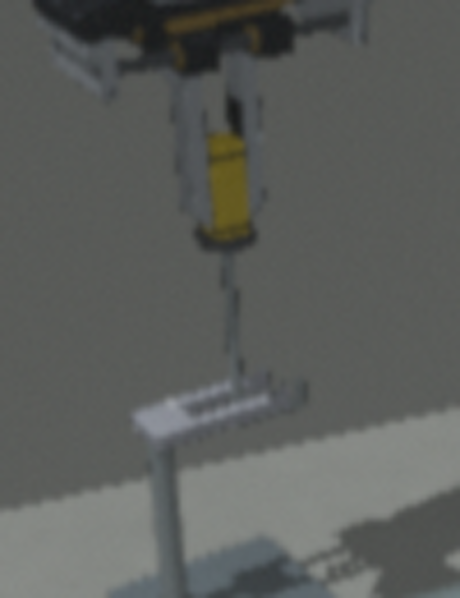

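```bash
python3 -m handwheel '[0,0.0006,0.0008,0.015,-0.1,0.1,0, 0,0.0006,0.0008,0.035,-0.2,0.15,0, 0,0.0006,0.0008,0.055,-0.2,0.15,0, 0,0.0006,0.0008,0.075,-0.2,0.15,0, 0,0.0006,0.0008,0.09,-0.2,0.15,0, 0,0.0006,0.0008,0.095,-0.2,0.15,0, 0,0.0006,0.0008,0.095,-0.2,0.15,0]'|grep -E 'pos|force';python3 -c "
from h import *
st();goal(.4871,.4065,.1821,3.74)"
```

```text
tool_pos: [0.4876, 0.4069, 0.1911]
wrist_force: [-0.5, 0.3, -1.4]
t 23.5 p [0.4876 0.4069 0.1911] F [-0.51  0.28 -1.37] M [-0.11  0.07  0.02] w 0.0217 yaw 3.71 tz [ 0.002  0.001 -1.   ] j6 0.54
shift [-0.0004 -0.0005  0.009 ] rot [ 0.12 -0.05 -0.03]
```

```bash
python3 -m handwheel '[0,0,-0.0005,0.003,0.1,0,0, 0,0,-0.0005,0.006,0.1,0,0, 0,0,-0.0005,0.0075,0.1,0,0, 0,0,-0.0005,0.0075,0.1,0,0]'|grep -E 'pos|force';python3 -m handwheel '[0,0,0,0.001,0,0,0, 0,0,0,0.001,0,0,0]'|grep -E 'pos|force'
```

```text
tool_pos: [0.487, 0.4068, 0.1835]
wrist_force: [0.2, -0.9, -0.5]
tool_pos: [0.4871, 0.4068, 0.1825]
wrist_force: [0.2, 0.2, -1.6]
```

```bash
python3 -m handwheel '[0,0,0,0.0005,0,0,0, 0,0,0,0.001,0,0,0]'|grep -E 'pos|force'; python3 - <<'E'
from h import *
st()
d=snap('scene','scene17');
im=cv2.imread('pics/scene17_full.png')[75:145,160:230]
cv2.imwrite('pics/s17d.png',cv2.resize(im,None,fx=8,fy=8,interpolation=cv2.INTER_CUBIC))
E
```

```text
tool_pos: [0.4871, 0.4069, 0.1821]
wrist_force: [-0.6, -1.6, 2.0]
t 24.5 p [0.4871 0.4069 0.1821] F [-0.62 -1.65  2.03] M [-0.25  0.2  -0.02] w 0.021 yaw 3.71 tz [ 0.     0.001 -1.   ] j6 0.54
```

View pics/s17d.png

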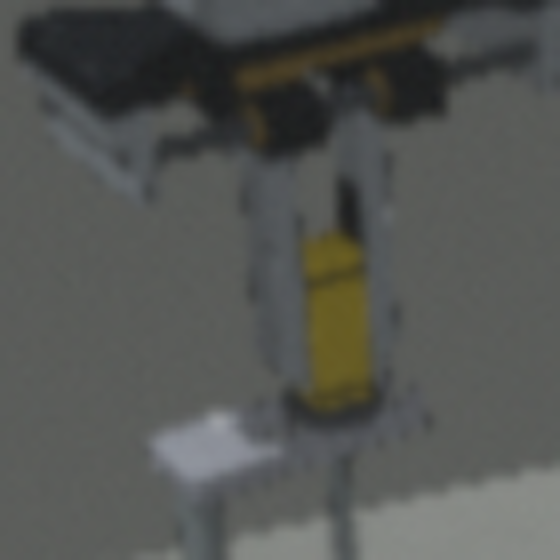

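The collar is seated at the pick-up height, with contact force +2 N and the same picture as at pick-up. Releasing and backing straight up.

```bash
python3 -m handwheel '[0.35,0,0,0,0,0,0, 0.5,0,0,0,0,0,0, 0.8,0,0,0,0,0,0, 1,0,0,0,0,0,0, 1,0,0,0,0,0,0, 1,0,0,0,0,0,0]' 10|grep -E 'pos|force|width'; python3 -m handwheel '[1,0,0,-0.01,0,0,0, 1,0,0,-0.03,0,0,0, 1,0,0,-0.06,0,0,0, 1,0,0,-0.1,0,0,0, 1,0,0,-0.13,0,0,0, 1,0,0,-0.13,0,0,0]'; python3 - <<'E'
from h import *
st();goal(.3,.5,.31,60)
E
```

```text
tool_pos: [0.4871, 0.4069, 0.1821]
wrist_force: [-0.2, 0.1, -0.2]
width: 0.078
clock: 26.05
tool_pos: [0.4879, 0.4073, 0.3165]
tcp_rot: [0.684, 0.73, 0.004, 0.001]
wrist_force: [-0.0, 0.1, -0.2]
width: 0.094
t 26.05 p [0.4879 0.4073 0.3165] F [-0.01  0.08 -0.16] M [-0.04  0.03 -0.  ] w 0.094 yaw 3.71 tz [ 0.007  0.006 -1.   ] j6 0.54
shift [ 0.1046 -0.1815  0.0057] rot [  0.53  -0.06 -56.29]
```

```bash
python3 -m handwheel '[1,0.03,-0.05,0,0,0,0, 1,0.06,-0.1,0,0,0,0, 1,0.09,-0.15,0,0,0,0, 1,0.1,-0.18,0,0,0,0, 1,0.1,-0.18,0,0,0,0, 1,0.1,-0.18,0,0,0,0]'; python3 - <<'E'
from h import *
st()
snap('scene','scene18');snap('top','top18')
crop('scene18',140,80,340,310,2.6,'s18c');crop('top18',100,90,380,290,2.8,'t18c')
E
```

```text
clock: 26.8
tool_pos: [0.3022, 0.4951, 0.3145]
tcp_rot: [0.684, 0.729, 0.004, 0.001]
wrist_force: [0.1, 0.5, 0.1]
width: 0.094
t 26.8 p [0.3022 0.4951 0.3145] F [0.14 0.53 0.05] M [-0.03 -0.05 -0.03] w 0.094 yaw 3.69 tz [ 0.007  0.004 -1.   ] j6 0.86
```

View pics/s18c.png

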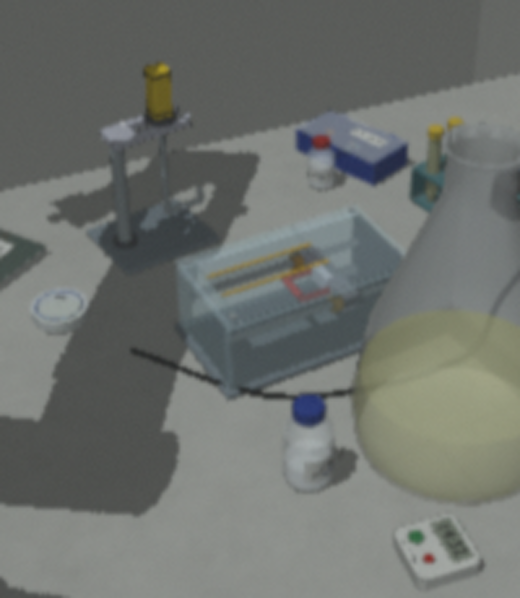

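View pics/t18c.png

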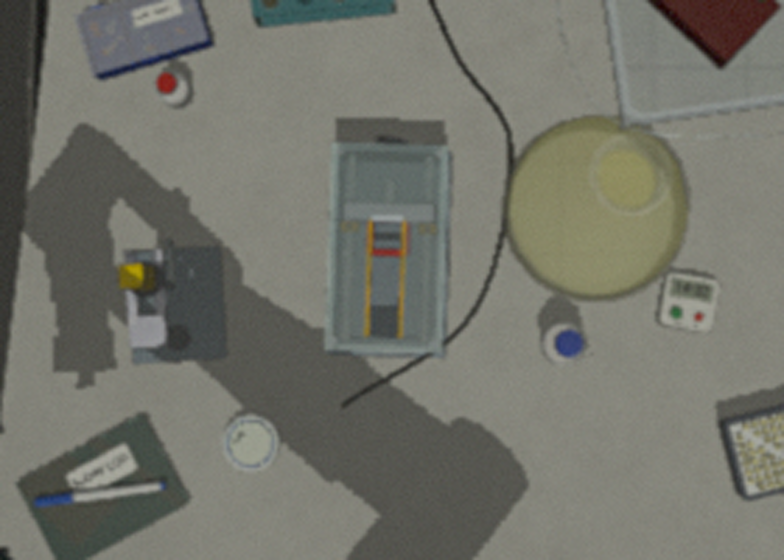

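The rod hangs upright in the fork (grip at (158,95) in the scene crop). The bar is drawn (at (386,253) in the top crop), the bystanders stand where they were, and the arm is clear. Handing in.

```bash
python3 -c "
from h import *
print(job_done())"
```

```text
the job is handed in; nothing more can be done
None
```

I drew the bolt back to its stop with the hooked rod, held the pull there, unhooked, and hung the rod back upright in its stand. The job was handed in at 26.8 s on the robot's clock, and it reported no verdict.

- **Stop:** the stop showed at bar x of about -8 mm: the bar no longer moved back, and the force rose past the 3 N sliding friction.
- **Pull:** the force along the bolt was read as 7.8 N just before the 1.5 s hold, then 8.6 and 7.5 N at its end. I had no readings during the hold itself.
- **Side load:** the wrist also read about -5 N vertically during the hold, of which about 1.2 N is the rod's weight. I did not find the cause of the rest. The largest combined reading was about 10 N, under the 15 N limit, but I only read forces at the end of each move.
- **Final checks:** the last pictures from both cameras show the bolt still drawn and the rod upright in the fork. The bystanders are where they were as far as I could tell by eye. The gripper is open and clear, with wrist force near zero.
- **Measurement disagreement:** the two cameras placed the box about 4 mm apart in x. I used the scene camera, which matched the robot's own fingertip position to within about 1 mm.

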